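# Tug-test the lids of a test chamber

## Task

All three lids of the grey test chamber look shut, but one has not caught. Tug the lids gently straight up by their sprung handles until you find the one that gives, lifting that one about a centimetre, then press it down until its catch clicks and tug it again, stretching its handle by more than half a centimetre, to make sure it holds. Then slide the red-knobbed lock bar fully across to the left and let go; do not tear open a lid that holds, do not fling the loose one open, and leave the other things on the bench where they are.

Things in the scene. Friction and masses are not known exactly. Their poses are not given: they have to be found in the camera images.
- chamber: grey three-bay test chamber fixed to the bench, 240 mm deep (x), 480 mm wide (y), a 100 mm high, 50 mm deep ledge along its front, three aluminium lids side by side on top. Origin: on the bench under the centre of the bays; x points away from the robot, y left, z up; yaw within 0.22 rad. The lids' hinges run along y at its back, 160 mm behind the handle bars and level with them (170 mm above the bench)
- lid_a (a joint): hinge of the left (+y) lid (208 x 138 x 6 mm), rad, + opens up, limits -0.06 to 1.2. Damped and sprung: a shut lid floats near 0, caught or not, its top 134 mm above the bench. Caught: gives under 0.012 to a tug, tears open at some 15 to 20 N; if pressed it springs back to 0. Uncaught: rises with 1 to 2 N, sinks back when let go; pushed down with 12 to 20 N at its bar it clicks past -0.04 and stays at about -0.045
- bar_a (a point): centre of the left (+y) lid's handle: black bar 70 mm long along the chamber's y, round, 12 mm thick, its underside 30 mm clear above the lid, on two steel posts of 8 mm, 27 mm either side of the centre. Bar centre 42 mm above the lid's underside. It can be pinched from above at its middle, across x, or pushed down on top
- handle_a (a joint): sprung travel of the left (+y) lid's handle out of its lid, m: 0 at rest, stop at 0.012. It stays at 0 until pulled up with 3 N, then stretches, 6 N at 0.010: on an uncaught lid the lid rises and the handle hardly stretches, on a caught one the handle stretches and the lid stays. A full tug stretches it more than 0.005
- lid_b (a joint): hinge of the middle lid (208 x 138 x 6 mm), rad, + opens up, limits -0.06 to 1.2. Damped and sprung: a shut lid floats near 0, caught or not, its top 134 mm above the bench. Caught: gives under 0.012 to a tug, tears open at some 15 to 20 N; if pressed it springs back to 0. Uncaught: rises with 1 to 2 N, sinks back when let go; pushed down with 12 to 20 N at its bar it clicks past -0.04 and stays at about -0.045
- bar_b (a point): centre of the middle lid's handle: black bar 70 mm long along the chamber's y, round, 12 mm thick, its underside 30 mm clear above the lid, on two steel posts of 8 mm, 27 mm either side of the centre. Bar centre 42 mm above the lid's underside. It can be pinched from above at its middle, across x, or pushed down on top
- handle_b (a joint): sprung travel of the middle lid's handle out of its lid, m: 0 at rest, stop at 0.012. It stays at 0 until pulled up with 3 N, then stretches, 6 N at 0.010: on an uncaught lid the lid rises and the handle hardly stretches, on a caught one the handle stretches and the lid stays. A full tug stretches it more than 0.005
- lid_c (a joint): hinge of the right (-y) lid (208 x 138 x 6 mm), rad, + opens up, limits -0.06 to 1.2. Damped and sprung: a shut lid floats near 0, caught or not, its top 134 mm above the bench. Caught: gives under 0.012 to a tug, tears open at some 15 to 20 N; if pressed it springs back to 0. Uncaught: rises with 1 to 2 N, sinks back when let go; pushed down with 12 to 20 N at its bar it clicks past -0.04 and stays at about -0.045
- bar_c (a point): centre of the right (-y) lid's handle: black bar 70 mm long along the chamber's y, round, 12 mm thick, its underside 30 mm clear above the lid, on two steel posts of 8 mm, 27 mm either side of the centre. Bar centre 42 mm above the lid's underside. It can be pinched from above at its middle, across x, or pushed down on top
- handle_c (a joint): sprung travel of the right (-y) lid's handle out of its lid, m: 0 at rest, stop at 0.012. It stays at 0 until pulled up with 3 N, then stretches, 6 N at 0.010: on an uncaught lid the lid rises and the handle hardly stretches, on a caught one the handle stretches and the lid stays. A full tug stretches it more than 0.005
- lock (a joint): lock bar on the chamber's front ledge, m: slides towards the chamber's +y (left seen from the robot), 0 at its right end, fully across at 0.080; rubs with about 1.5 N and stays where left
- lock_knob (a point): centre of the top of the lock bar's red knob, 24 mm (x) by 20 mm (y), its top 138 mm above the bench and standing 32 mm above the bar; moves with the bar. Push it sideways
- manual: bystander: thick cream-covered manual, 150 x 200 x 27 mm, lying flat; origin under its centre
- board: bystander: bare brown circuit board with blue and black parts, 110 x 140 mm, 24 mm high; origin under its centre
- driver: bystander: screwdriver lying in front of the chamber; origin under its centre
- jar: bystander: amber glass jar with black cap, 60 mm across, 75 mm high; origin under its centre
- heatsink: bystander: finned aluminium heat sink, 70 x 60 x 34 mm; origin under its centre
- mug: bystander: blue mug, 80 mm across, 90 mm high; origin under its centre
- spool: bystander: orange spool, 60 mm across, 42 mm high; origin under its centre

How it is judged:
By the outcome, as a careful person would: the job done as asked, in the order asked, and still so for the second after the job is handed in, with the robot touching nothing.
It also fails if it takes over 72 s, if anything falls off the work surface, if the arm or the gripper's body presses on something with over 40 N, if the wrist force passes 120 N, or if a joint passes its speed limit or range.

## Robot

A 6-joint arm with a two-finger parallel gripper is mounted at the origin on the work surface. World frame = base frame: x ahead of the robot, y to its left, z up, the work surface at z = 0. Lengths are in m, angles in rad, forces in N, time in s.
With the tool pointing down it reaches from about 0.425 to 1.125 m from the base axis. Payload 14.9 kg.
Tool frame: the origin (TCP) lies midway between the tips of the shut fingers; the grasp point (between the pads) lies 19 mm behind it; z points along the fingers, y is the line along which they close (so a half turn about z gives the same grasp; the last joint's range is limited). The gripper opens to 91 mm and grips with 3 to 60 N. Pads are 32 mm wide; open, the fingers measure 118 mm over their backs; the gripper's body (76 mm by 178 mm) begins 60 mm behind the grasp point.
Start: joints at [1.119, 0.379, 1.734, -0, 1.028, -0.033], TCP at [0.285, 0.64, 0.214] pointing down, gripper open.
Joint ranges: [-2.77, 2.77], [-0.74, 2.19], [0, 2.66], [-1.06, 4.2], [0.31, 2.87], [-3.08, 3.08]. Speed limits (rad/s): [1.89, 1.89, 2.39, 3.14, 3.14, 3.14].

## Interface

Orientations are given as a unit quaternion [x, y, z, w].
In Python, from cell import robot, effector, kin, cams, job, monitor gives the robot as it stands. The module is installed in compiled form; this text tells all that it offers. Calls block until the motion is done:
- robot.reach(position, orientation): joint-space move of the TCP to a pose.
- robot.movel(position, orientation=None, feed=0.15, until_force=None): straight line of the TCP; orientation=None keeps the orientation; feed is the mean speed in m/s. With until_force (N) it stops when the force on the tool has changed by that much, and returns True; else False.
- robot.move_joints(angles): joint-space move.
- effector.set_gripper(opening, force=None): finger opening in m; force is the grip in N (None keeps the last); returns when the fingers have stopped.
- robot.wait(seconds).
- kin.ik(position, orientation): joint angles nearest the present ones, or None.
- cams.get_image(name): name is "scene" or "top" or "wrist"; returns a dict with "color" (384x512x3 uint8, blue, green, red), "range_z" (384x512 float32, m along the optical axis (not along the pixel's ray), 0 where there is no reading), "fov_y" (degrees; the focal length in pixels is half the picture's height over the tangent of half this angle, whatever the lens; pixels are square), "cx", "cy" (the principal point, pixels), "extrinsics" (4x4, takes a point from world to camera coordinates). Camera axes: x right, y down, z forward; pixel columns grow to the right and rows downward; lengths in m; the calibration is good to about 2 mm. A picture is of the moment at which its call begins.
A pose or a line that the arm cannot do raises robot.Unreachable and nothing moves.
- job.hand_in(): hands the job in; it is judged then, once.
Readings, each from a call of its own:
- monitor.get_clock(): time.
- monitor.get_q(): joint angles.
- monitor.get_joint_vel(): joint speeds.
- monitor.get_effort(): joint torques, N m.
- monitor.get_tool_pos(): TCP position.
- monitor.get_tcp_rot(): TCP orientation.
- monitor.get_contact_force(): force on the tool from outside, world axes, zero at the start.
- monitor.get_moment(): the same for the moment, N m.
- monitor.get_gripper_width(): finger opening in m.
- monitor.get_finger_force(): force on a finger pad.
Only numpy, scipy, OpenCV 4.12 (cv2) and the standard library are available. Lean on these libraries where they do the work, as an engineer would, in place of code of your own. Each camera call takes 0.05 s, during which the arm holds its last target. There are 200 camera calls.

## Working session

There is one attempt and no reset: what is moved stays moved. The work goes in short steps, each a Python script; the robot and the scene stay as the last script left them, time stands still between calls to the robot, and variables do not carry over. Pictures are saved under pics/ and viewed, at most 10 in all, crops included, and the job is handed in when it is done.

```bash
mkdir -p pics; cat > h.py <<'E'
import numpy as np, cv2
from cell import robot, effector, kin, cams, job, monitor
def cloud(im):
    h,w=im["range_z"].shape; f=h/2/np.tan(np.radians(im["fov_y"])/2)
    v,u=np.mgrid[:h,:w]; z=im["range_z"]
    p=np.stack([(u-im["cx"])*z/f,(v-im["cy"])*z/f,z],-1)
    E=np.array(im["extrinsics"]); P=(p-E[:3,3])@E[:3,:3]
    P[z<=0]=np.nan
    return P
E
python3 - <<'E'
from h import *
for n in("top","scene"):
    im=cams.get_image(n); cv2.imwrite(f"pics/{n}0.png",im["color"]); np.save(f"{n}.npy",cloud(im)); print(n,np.array(im["extrinsics"]).round(3).tolist(),im["fov_y"])
print(monitor.get_clock(),monitor.get_tcp_rot(),monitor.get_contact_force())
E
```

```text
top [[-0.009, -1.0, -0.001, 0.014], [-0.993, 0.009, -0.117, 0.586], [0.117, 0.0, -0.993, 1.249], [0.0, 0.0, 0.0, 1.0]] 54.9799392030872
scene [[0.412, 0.911, -0.012, -0.26], [0.768, -0.354, -0.534, -0.371], [-0.491, 0.211, -0.845, 1.968], [0.0, 0.0, 0.0, 1.0]] 51.61068219949083
0.1 [ 2.07886162e-01  9.78152903e-01 -4.78550310e-04 -1.16145724e-04] [ 0.62166525 -0.07122165  0.41963467]
```

View pics/top0.png

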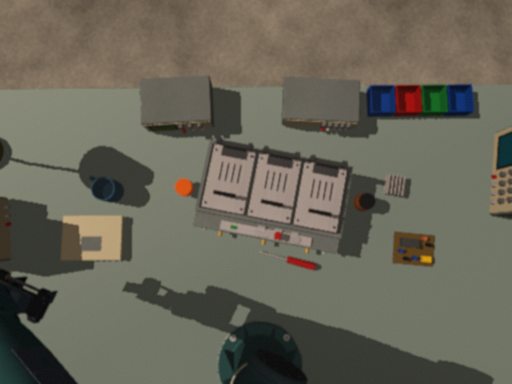

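View pics/scene0.png

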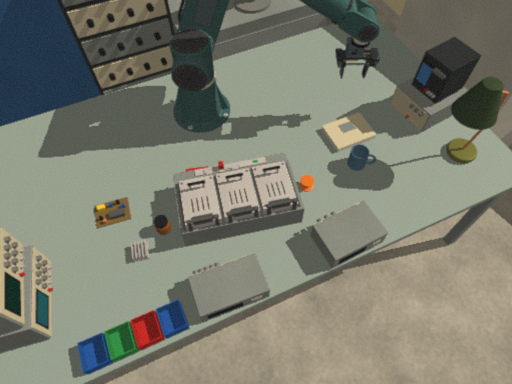

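The top view shows the chamber turned slightly, with lid bars near px (222,212), (268,220) and (317,229), the red knob at (278,236) and the screwdriver in front at (300,263). I'll measure these next from the point cloud.

```bash
python3 - <<'E'
from h import *
for n in("top","scene"):
    P=np.load(n+".npy"); c=cv2.imread(f"pics/{n}0.png").astype(int)
    box=(P[...,0]>.3)&(P[...,0]<.75)&(abs(P[...,1])<.4)
    m=box&(P[...,2]>.155)&(P[...,2]<.19)
    k,l,s,ce=cv2.connectedComponentsWithStats(m.astype(np.uint8),connectivity=8)
    for i in range(1,k):
        q=P[l==i]
        if len(q)>5: print(n,len(q),ce[i].round(1),np.median(q,0).round(4),q.min(0).round(3),q.max(0).round(3))
    r=box&(c[...,2]>140)&(c[...,1]<60)&(P[...,2]>.12)&(P[...,2]<.15); print("knob",r.sum(),np.median(P[r],0).round(4),P[r].min(0).round(3),P[r].max(0).round(3))
    m=box&(P[...,2]>.128)&(P[...,2]<.14)
    print(cv2.minAreaRect((P[m][:,:2]).astype(np.float32)), np.median(P[m][:,2]))
for n in ("top",):
    im=cv2.imread(f"pics/{n}0.png")[130:280,180:370]; cv2.imwrite("pics/topc.png",cv2.resize(im,None,fx=4,fy=4,interpolation=2))
E
```

```text
top 228 [234.  144.4] [0.7174 0.075  0.1766] [0.703 0.015 0.157] [0.741 0.135 0.186]
top 228 [280.6 153.3] [ 0.6871 -0.0691  0.1767] [ 0.672 -0.132  0.156] [ 0.711 -0.013  0.186]
top 235 [327.9 162.2] [ 0.6581 -0.2183  0.1762] [ 0.643 -0.277  0.156] [ 0.683 -0.159  0.185]
top 86 [223.9 193.8] [0.5621 0.1064 0.1748] [0.552 0.072 0.164] [0.575 0.141 0.181]
top 85 [271.5 203. ] [ 0.5327 -0.0416  0.1758] [ 0.523 -0.072  0.168] [ 0.543 -0.008  0.18 ]
top 87 [319.1 212.2] [ 0.5036 -0.1854  0.1757] [ 0.491 -0.22   0.169] [ 0.513 -0.152  0.18 ]
knob 29 [ 0.4346 -0.0578  0.1386] [ 0.425 -0.067  0.135] [ 0.441 -0.051  0.144]
((0.5599457025527954, -0.04534757137298584), (0.43830975890159607, 0.26749539375305176), 78.3401870727539) 0.13483573021035816
scene 55 [270.7 168.4] [0.565  0.1059 0.1738] [0.555 0.07  0.16 ] [0.574 0.139 0.184]
scene 59 [233.6 175.7] [ 0.5355 -0.0413  0.1734] [ 0.525 -0.076  0.155] [ 0.547 -0.008  0.183]
scene 62 [195.4 183.1] [ 0.5058 -0.1882  0.1744] [ 0.494 -0.222  0.157] [ 0.516 -0.153  0.18 ]
scene 158 [281.  202.8] [0.7223 0.0721 0.175 ] [0.7   0.015 0.155] [0.744 0.132 0.186]
scene 162 [242.  210.9] [ 0.6916 -0.0732  0.1752] [ 0.674 -0.132  0.155] [ 0.715 -0.015  0.188]
scene 166 [201.9 219. ] [ 0.662  -0.2192  0.1751] [ 0.645 -0.278  0.155] [ 0.684 -0.163  0.184]
knob 15 [ 0.4357 -0.0602  0.1376] [ 0.425 -0.067  0.132] [ 0.444 -0.053  0.142]
((0.5671625733375549, -0.04792045056819916), (0.43871796131134033, 0.2804912328720093), 78.79296112060547) 0.1340872839069948
```

View pics/topc.png

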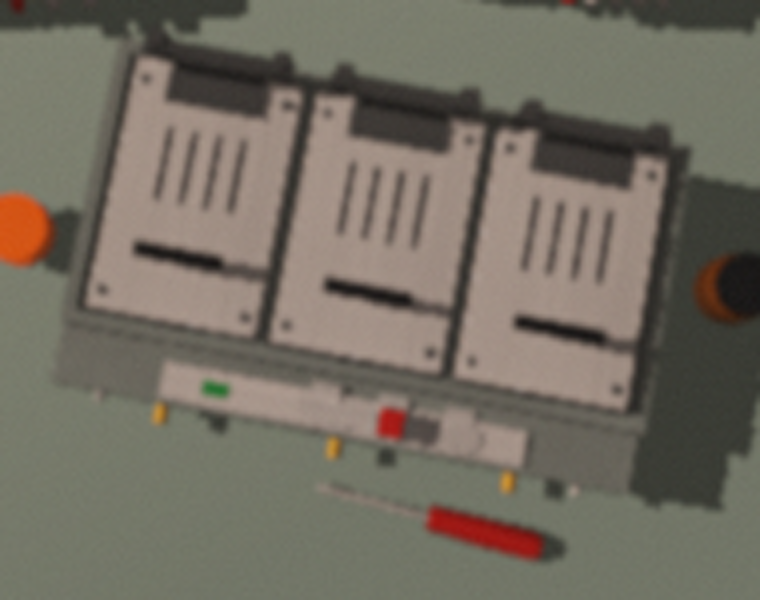

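Bars measure a (.5635,.106), b (.534,-.0415), c (.505,-.187). Tops are at about 0.1755, which fits the given 0.176, and the yaw is about -0.198. Next I'll pinch lid a and tug it in small, force-checked steps.

```bash
cat >> h.py <<'E'
yaw=-0.198
ax=np.array([np.cos(yaw),np.sin(yaw),0]); ay=np.array([-np.sin(yaw),np.cos(yaw),0])
BAR=dict(a=np.array([.5635,.1062,.17]),b=np.array([.534,-.0413,.17]),c=np.array([.5047,-.187,.17]))
def Q(t): # down, tool y at world angle t
    ph=(t+np.pi/2)/2; return np.array([np.cos(ph),np.sin(ph),0,0])
QS=[Q(yaw),Q(yaw+np.pi)]
def best(p):
    s=[(abs(j[5]),q) for q in QS if (j:=kin.ik(p,q)) is not None]
    return min(s,key=lambda x:x[0])[1]
UP=np.array([0,0,1.])
def F(n=4): # mean force in chamber axes
    o=[]
    for _ in range(n): robot.wait(.03); o.append(monitor.get_contact_force())
    f=np.mean(o,0); return np.array([f@ax,f@ay,f[2]])
def grasp(k):
    p=BAR[k]-.019*UP; q=best(p)
    robot.reach(p+.06*UP,q); effector.set_gripper(.05); f0=F()
    hit=robot.movel(p,q,feed=.06,until_force=4); print("down hit",hit,monitor.get_tool_pos())
    if hit: raise SystemExit("contact on the way down")
    effector.set_gripper(0,force=25); print("grip",monitor.get_gripper_width(),monitor.get_finger_force(),"f",(F()-f0).round(2))
    return p,q,f0
def tug(p,q,f0,steps=(.002,.004,.006,.008),lim=8):
    for d in steps:
        hit=robot.movel(p+d*UP,q,feed=.015,until_force=lim); f=F()-f0
        print("tug",d,(monitor.get_tool_pos()-p).round(4),f.round(2),hit)
        if hit: break
    return f
E
python3 - <<'E'
from h import *
print([kin.ik(BAR[k]-.019*UP,q) for k in "abc" for q in QS])
p,q,f0=grasp("a"); f=tug(p,q,f0); print(monitor.get_clock())
E
```

```text
[array([ 1.45635396e-01,  2.68775003e-01,  2.02210434e+00, -4.44089210e-16,
        8.50713313e-01,  3.43635396e-01]), array([ 1.45635396e-01,  2.68775003e-01,  2.02210434e+00, -4.44089210e-16,
        8.50713313e-01, -2.79795726e+00]), array([-1.20703945e-01,  2.12202362e-01,  2.09622438e+00, -4.44089210e-16,
        8.33165908e-01,  7.72960551e-02]), array([-1.20703945e-01,  2.12202362e-01,  2.09622438e+00, -4.44089210e-16,
        8.33165908e-01, -3.06429660e+00]), array([-3.98138319e-01,  2.16197751e-01,  2.09111343e+00, -4.44089210e-16,
        8.34281473e-01, -2.00138319e-01]), array([-3.98138319e-01,  2.16197751e-01,  2.09111343e+00, -4.44089210e-16,
        8.34281473e-01,  2.94145433e+00])]
down hit False [0.56376396 0.10624633 0.15138824]
grip 0.01127234219744036 25.000945329666138 f [-4.65  1.32  0.56]
tug 0.002 [-0.0009  0.0001  0.0015] [-4.35  1.56 -3.2 ] False
tug 0.004 [-0.0009  0.0001  0.0036] [-5.71  2.47 -4.13] False
tug 0.006 [-0.0008  0.0001  0.0056] [-5.33  2.27 -4.32] False
tug 0.008 [-0.0008  0.0001  0.0077] [-5.17  2.56 -4.88] False
6.7917
```

Lid a holds: the force follows the handle spring, 4.9 N at 7.7 mm. I'll return it to rest, shift the bar estimates about 1.5 mm along -x, and try b.

```bash
cat >> h.py <<'E'
for k in BAR: BAR[k]=BAR[k]-.0015*ax
def release(p,q,w=.05):
    robot.movel(p,q,feed=.03); effector.set_gripper(w); robot.movel(p+.06*UP,q,feed=.12)
E
python3 - <<'E'
from h import *
p=BAR["a"]-.019*UP; release(p,best(p))
p,q,f0=grasp("b"); f=tug(p,q,f0); print(monitor.get_clock())
E
```

```text
down hit False [ 0.5328023  -0.04104615  0.15137432]
grip 0.011185928039841725 24.999305605888367 f [-0.83  0.25 -0.11]
tug 0.002 [-0.0001  0.      0.0019] [ 0.36  0.1  -3.77] False
tug 0.004 [-0.0001  0.      0.004 ] [-0.12  0.47 -4.36] False
tug 0.006 [-0.     0.     0.006] [ 0.18 -0.04 -4.52] False
tug 0.008 [-0.     0.     0.008] [ 0.18  0.29 -5.92] False
13.2333
```

Lid b holds too (5.9 N at 8 mm). Now c, lifting to about 1 cm only if the force stays low.

```bash
python3 - <<'E'
from h import *
p=BAR["b"]-.019*UP; release(p,best(p))
p,q,f0=grasp("c"); f=tug(p,q,f0,(.003,.006,.008))
if f[2]>-3: tug(p,q,f0,(.0105,)); robot.wait(.3); cv2.imwrite("pics/c.png",cams.get_image("scene")["color"][120:260,140:320])
print(monitor.get_clock())
E
```

```text
down hit False [ 0.50349439 -0.18679668  0.15136639]
grip 0.010908615930925328 24.99901592731476 f [-4.19 -0.31  0.41]
tug 0.003 [-0.0004  0.0001  0.003 ] [-6.01 -1.24 -0.67] False
tug 0.006 [-0.0003  0.0001  0.0061] [-6.36 -0.92 -1.01] False
tug 0.008 [-0.0002  0.0001  0.0082] [-6.22 -0.8  -1.32] False
tug 0.0105 [-0.0001  0.      0.0107] [-6.01 -1.22 -1.36] False
20.175
```

Lid c gives: only about 1.3 N at a 10.7 mm lift. I'll lower it, regrip more firmly, and press until it clicks while watching force.

```bash
cat >> h.py <<'E'
BAR["c"]=BAR["c"]-.0013*ax
E
python3 - <<'E'
from h import *
p=BAR["c"]-.019*UP; q=best(p)
robot.movel(p,q,feed=.02); robot.wait(.3); effector.set_gripper(0,force=50); f0=F(); print(f0.round(2))
for d in (.003,.005,.0065,.0075,.0085):
    hit=robot.movel(p-d*UP,q,feed=.015,until_force=28); f=F()-f0
    print("press",d,(monitor.get_tool_pos()-p).round(4),f.round(2),hit,monitor.get_gripper_width())
    if hit: break
print(monitor.get_clock())
E
```

```text
[5.46 1.47 0.85]
press 0.003 [ 0.0009 -0.0002 -0.0022] [-3.34  0.85  9.53] False 0.010933717988764231
press 0.005 [ 0.0009 -0.0003 -0.0045] [0.66 0.37 1.67] False 0.011039334575965386
press 0.0065 [ 0.0009 -0.0002 -0.0063] [ 2.71 -0.13 -3.12] False 0.010992626436876013
press 0.0075 [ 0.0009 -0.0002 -0.007 ] [0.44 0.34 1.6 ] False 0.01115992754439325
press 0.0085 [ 0.001  -0.0003 -0.008 ] [0.36 0.62 2.25] False 0.01072023077310164
23.55
```

```bash
python3 - <<'E'
from h import *
p=BAR["c"]-.019*UP; q=best(p)
f0=np.array([5,1,.6])
for d in (-.0072,-.005,-.003,-.001):
    hit=robot.movel(p+d*UP,q,feed=.015,until_force=9); f=F()-f0
    print("tug",d,(monitor.get_tool_pos()-p).round(4),f.round(2),hit)
    if hit or (d>-.006 and f[2]>-2): break
c=cams.get_image("wrist"); cv2.imwrite("pics/w1.png",c["color"])
print(monitor.get_clock())
E
```

```text
tug -0.0072 [ 0.0009 -0.0002 -0.0068] [0.82 0.62 1.47] False
tug -0.005 [ 0.0008 -0.0002 -0.0049] [ 3.65  0.64 -4.46] False
tug -0.003 [ 0.0007 -0.0002 -0.003 ] [ 3.39  0.12 -5.03] False
tug -0.001 [ 0.0007 -0.0002 -0.001 ] [ 3.37  0.34 -5.4 ] False
25.25
```

View pics/w1.png

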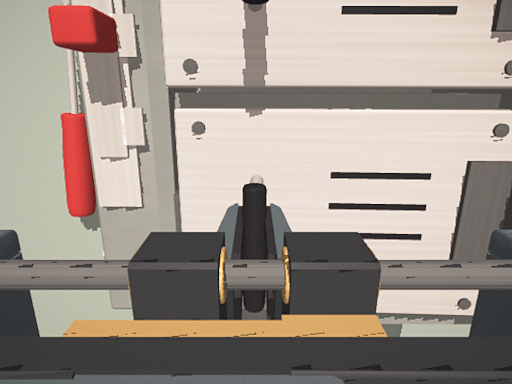

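Lid c now holds: about 5.4 N at a 6 mm stretch, measured from the caught rest position roughly 7 mm lower. I'll stretch it slightly more, release it, and check the lid heights by depth. Then I'll line up right of the knob.

```bash
cat >> h.py <<'E'
K=np.array([.435,-.059,.118])
E
python3 - <<'E'
from h import *
p=BAR["c"]-.019*UP; q=best(p)
robot.movel(p+.001*UP,q,feed=.015,until_force=6); print(monitor.get_tool_pos()-p,F()); robot.wait(.3)
r=p-.007*UP; release(r,q)
effector.set_gripper(0,force=20)
s=K-.042*ay; print(np.linalg.norm(s[:2]),kin.ik(s,q))
robot.reach(s+.09*UP,q)
im=cams.get_image("top"); P=cloud(im)
for k,b in BAR.items():
    d=P-b; lx,ly=d@ax,d@ay
    print(k,[round(float(np.median(P[...,2][(abs(lx-x)<.008)&(abs(ly)<.05)&(P[...,2]<.155)])),4) for x in(-.03,.03,.1)],np.median(P[...,2][(abs(lx)<.004)&(abs(ly)<.03)&(P[...,2]>.155)]).round(4))
cv2.imwrite("pics/t2.png",cv2.resize(im["color"][130:280,180:370],None,fx=4,fy=4)); print(monitor.get_clock())
E
```

```text
[ 0.000585   -0.00018106  0.0009507 ] [ 8.1617783   0.83772492 -5.38757509]
0.43833940028671464 [-2.83761032e-01  1.20992518e-01  2.29192446e+00 -4.44089210e-16
  7.28675681e-01 -8.57610323e-02]
a [0.1347, 0.1345, 0.1345] 0.1756
b [0.1345, 0.135, 0.1346] 0.1761
c [0.1262, 0.1286, 0.1323] 0.1684
29.2167
```

View pics/t2.png

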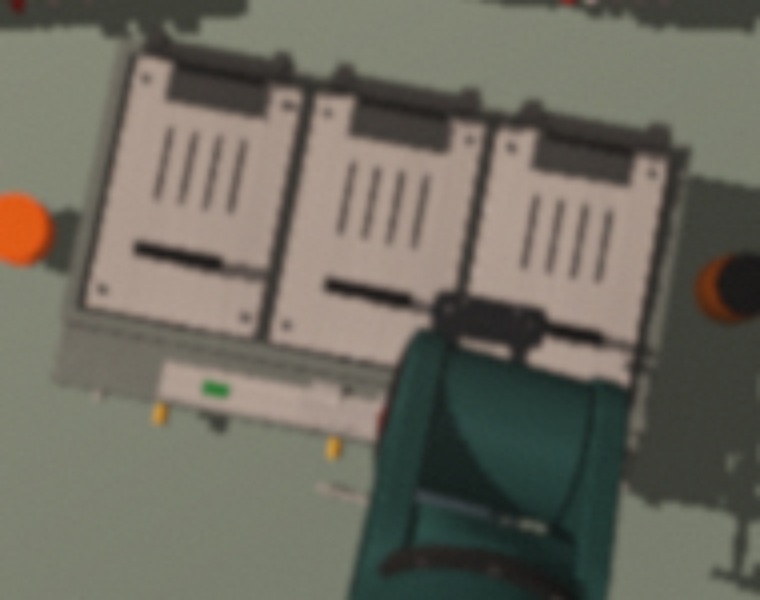

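Lid c is seated, with its bar 7.5 mm lower than the others, and a and b are unchanged. The arm is over the ledge, right of the knob. Now I'll push the lock bar.

```bash
python3 - <<'E'
from h import *
s=K-.042*ay; q=best(s)
print("down hit",robot.movel(s,q,feed=.08,until_force=5),monitor.get_tool_pos())
f0=F()
def off(): return ((monitor.get_tool_pos()-K)@ay).round(4)
for d in (-.02,.02,.04,.05,.054,.058,.062):
    hit=robot.movel(K+d*ay,q,feed=.05 if d<.045 else .02,until_force=12); print(d,off(),(F()-f0).round(2),hit)
    if hit: break
print(monitor.get_clock())
E
```

```text
down hit False [ 0.42706237 -0.10026428  0.11841673]
-0.02 -0.0197 [-0.17 -0.33 -0.59] False
0.02 0.02 [-0.02  0.33 -0.49] False
0.04 0.0397 [ 0.63 -9.57  3.67] True
33.0083
```

```bash
python3 - <<'E'
from h import *
q=best(K); print(monitor.get_tool_pos())
robot.movel(K+.030*ay,q,feed=.1)
t=cams.get_image("wrist")["color"]; s=cams.get_image("scene")
cv2.imwrite("pics/k1.png",np.hstack([cv2.resize(t,(400,300)),cv2.resize(s["color"][110:260,130:330],(400,300),interpolation=2)]))
print(monitor.get_clock())
E
```

```text
[ 0.44287561 -0.02006587  0.11800965]
33.3583
```

View pics/k1.png

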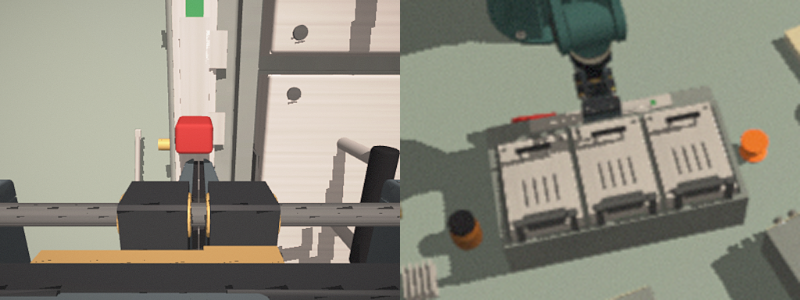

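The wrist view shows the red knob (px 194,135) just ahead of the fingers and still short of the green mark (px 194,8). I'll measure how far it has moved and carry on pushing.

```bash
cat >> h.py <<'E'
def knob():
    im=cams.get_image("wrist"); P=cloud(im); c=im["color"].astype(int)
    m=(c[...,2]>120)&(c[...,1]<90)&(abs(P[...,2]-.138)<.006)
    d=P[m]-K; y=np.percentile(d@ay,[2,98]); x=np.percentile(d@ax,[2,98])
    print("knob n",m.sum(),"y",y.round(4),"x",x.round(4)); return y.mean()
E
python3 - <<'E'
from h import *
q=best(K); knob()
f0=F()
for d in (.040,.045,.05,.054,.058,.062):
    hit=robot.movel(K+d*ay,q,feed=.03,until_force=15); print(d,((monitor.get_tool_pos()-K)@ay).round(4),(F()-f0).round(2),hit)
    if hit: break
knob(); print(monitor.get_clock())
E
```

```text
knob n 1847 y [0.0585 0.0769] x [-0.0131  0.009 ]
0.04 0.0397 [ 1.05 -7.65  3.84] True
knob n 1763 y [0.0587 0.0769] x [-0.013   0.0089]
34.1167
```

```bash
python3 - <<'E'
from h import *
q=best(K)
robot.movel(K+.034*ay,q,feed=.1); robot.movel(K+.034*ay+.1*UP,q,feed=.2); robot.movel(K+-.01*ay+.1*UP,q,feed=.2)
im=cams.get_image("wrist"); P=cloud(im)
cv2.imwrite("pics/k2.png",im["color"]); np.save("w2.npy",P); knob(); print(monitor.get_clock())
E
```

```text
knob n 792 y [0.0581 0.076 ] x [-0.0132  0.0091]
35.4833
```

View pics/k2.png

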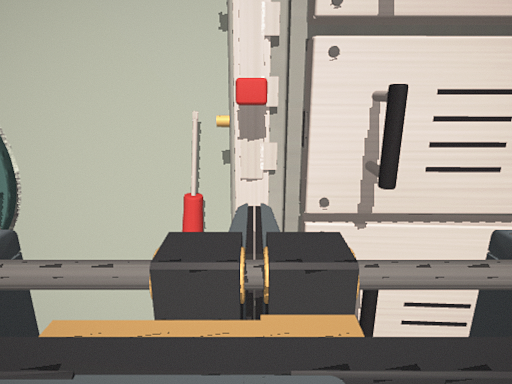

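The wrist view shows the knob at (251,91) and the bar's right end near (251,180). To tell whether this is the end stop, I'll compare the bar's extent before and after.

```bash
python3 - <<'E'
from h import *
im=cams.get_image("top"); cv2.imwrite("pics/t3.png",cv2.resize(im["color"][200:260,180:370],None,fx=4,fy=4,interpolation=2))
a=cv2.resize(cv2.imread("pics/top0.png")[200:260,180:370],None,fx=4,fy=4,interpolation=2)
cv2.imwrite("pics/cmp.png",np.vstack([a,cv2.imread("pics/t3.png")]))
C=BAR["b"]
for n,P in(("top0",np.load("top.npy")),("w2",np.load("w2.npy")),("topnow",cloud(im))):
    d=P-C; lx,ly=d@ax,d@ay
    for lo in (-.1,-.085,-.075):
        print(n,lo,end=": ")
        for y in np.arange(-.16,.17,.01):
            m=(abs(lx-lo)<.005)&(abs(ly-y)<.005); print(int(1000*np.median(P[...,2][m])) if m.sum()>1 else "-",end=" ")
        print()
d=K-C; print("K local y",d@ay,d@ax,"chamber y extent from top0:")
P=np.load("top.npy"); d=P-C; m=(abs(P[...,2]-.1)<.004)&(abs(d@ax+.09)<.03)&(abs(d@ay)<.3); print(np.percentile((d@ay)[m],[1,99]))
E
```

```text
top0 -0.1: 99 101 104 105 103 108 108 108 107 109 109 110 138 138 106 107 107 107 107 107 104 103 105 105 103 103 105 105 103 103 105 103 100 
top0 -0.085: 100 103 103 103 105 105 109 109 106 106 107 108 137 135 106 106 106 108 107 107 105 103 104 104 104 103 104 104 104 104 105 103 101 
top0 -0.075: 101 100 100 99 101 100 108 103 104 100 100 102 108 106 100 101 100 106 104 102 100 101 99 102 100 101 100 98 100 100 101 99 100 
w2 -0.1: - - - - - - - - - 103 103 104 106 241 327 315 106 106 136 137 135 106 106 106 106 106 106 - - - - - - 
w2 -0.085: - - - - - - - - - 103 103 104 105 242 327 314 105 104 107 136 107 105 105 105 106 106 106 - - - - - - 
w2 -0.075: - - - - - - - 99 99 99 99 99 99 106 327 315 99 99 105 106 104 99 99 99 106 106 100 - - - - - - 
topnow -0.1: - - - - - - 547 544 527 528 528 527 527 527 527 528 546 547 504 138 136 106 106 106 108 108 107 105 104 104 103 102 100 
topnow -0.085: - - - - - 522 537 534 527 528 528 528 528 527 527 527 537 537 506 137 111 106 105 108 108 108 107 104 104 104 105 103 100 
topnow -0.075: - - - - - 520 530 528 524 524 525 525 525 525 525 525 532 530 501 107 105 102 100 101 106 107 102 100 100 98 102 101 101 
K local y -0.03682834798221911 -0.09208398786598372 chamber y extent from top0:
[-0.23423782  0.2372134 ]
```

View pics/cmp.png

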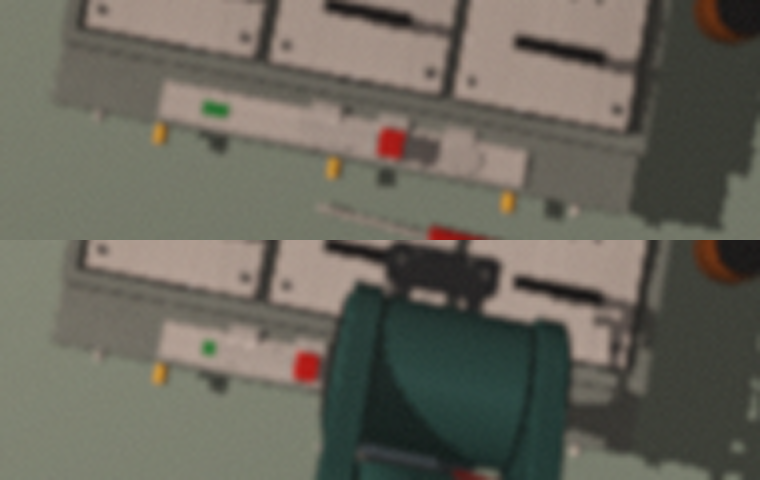

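The bar now half covers the green mark, and the knob has moved about 67 mm, so it may be 12 mm short. I'll push again slightly higher on the knob, allowing more force but staying under the 40 N limit.

```bash
python3 - <<'E'
from h import *
q=best(K); U=.006*UP
robot.movel(K+.03*ay+.03*UP,q,feed=.2); f0=F(); print("down",robot.movel(K+.03*ay+U,q,feed=.08,until_force=5))
for lim,ds in((8,(.0385,.04)),(22,(.041,.043)),(30,(.043,.046,.05,.054,.056))):
  for d in ds:
    hit=robot.movel(K+d*ay+U,q,feed=.02,until_force=lim); print(d,((monitor.get_tool_pos()-K)@ay).round(4),(F()-f0).round(2),monitor.get_moment().round(2),hit)
    if hit: break
knob(); print(monitor.get_clock())
E
```

```text
down False
0.0385 0.0386 [-0.32  0.42 -0.11] [-0.09  0.09 -0.03] False
0.04 0.0397 [-0.59 -5.23  0.93] [-1.02  0.28 -0.01] False
0.041 0.04 [ -0.16 -16.14   2.79] [-3.02  0.69 -0.  ] False
0.043 0.0405 [  0.1  -39.23   6.09] [-7.12  1.46  0.  ] False
0.043 0.0405 [ -0.14 -39.16   6.11] [-7.07  1.41  0.04] False
0.046 0.0401 [  0.87 -24.76   5.26] [-4.53  0.76 -0.05] True
knob n 1655 y [0.0587 0.077 ] x [-0.0131  0.009 ]
39.3
```

The bar stops hard at 39 N. To tell whether this is its left end, I'll push the knob right until it stops. If the total travel is 80 mm, the stop was the end. Then I'll return it fully left.

```bash
python3 - <<'E'
from h import *
q=best(K); U=.006*UP
def off(): return ((monitor.get_tool_pos()-K)@ay).round(4)
robot.movel(K+.034*ay+U,q,feed=.1); robot.movel(K+.034*ay+.05*UP,q,feed=.2); robot.movel(K+.110*ay+.05*UP,q,feed=.2)
f0=F(); print("down",robot.movel(K+.110*ay+U,q,feed=.12,until_force=5))
for d in (.085,.03,.015,0.005,-.005):
    hit=robot.movel(K+d*ay+U,q,feed=.06,until_force=8); print(d,off(),(F()-f0).round(2),hit)
    if hit: break
print(monitor.get_clock())
E
```

```text
down False
0.085 0.0847 [-0.18 -0.42  0.21] False
0.03 0.0301 [-0.17  0.16  0.69] False
0.015 0.0145 [0.26 7.13 3.21] True
43.4667
```

The right stop is 12 mm beyond where the knob started, so total travel is about 80 mm and the earlier stop was the true left end. I'll push it back left to that stop and hold firm contact there.

```bash
python3 - <<'E'
from h import *
q=best(K); U=.006*UP
def off(): return ((monitor.get_tool_pos()-K)@ay).round(4)
robot.movel(K+.02*ay+U,q,feed=.1); robot.movel(K+.02*ay+.05*UP,q,feed=.2); robot.movel(K-.052*ay+.05*UP,q,feed=.2)
f0=F(); print("down",robot.movel(K-.052*ay+U,q,feed=.12,until_force=5))
print(robot.movel(K+.034*ay+U,q,feed=.06,until_force=15),off())
for d in (.04,.041): robot.movel(K+d*ay+U,q,feed=.02,until_force=20); print(d,off(),(F()-f0).round(2))
knob()
robot.movel(K+.03*ay+U,q,feed=.06); robot.movel(K+.03*ay+.08*UP,q,feed=.2); knob(); print(monitor.get_clock())
robot.reach(np.array([.30,.55,.35]),q); P=cloud(cams.get_image("top"))
im=cams.get_image("top"); cv2.imwrite("pics/end.png",im["color"])
for k,b in BAR.items():
    d=P-b; print(k,np.median(P[...,2][(abs(d@ax)<.004)&(abs(d@ay)<.03)&(P[...,2]>.155)]).round(4))
print(monitor.get_clock())
E
```

```text
down False
False 0.0338
0.04 0.0398 [-0.61 -6.93  1.28]
0.041 0.04 [ -0.28 -18.55   2.45]
knob n 1671 y [0.0586 0.077 ] x [-0.0131  0.009 ]
knob n 819 y [0.0585 0.0765] x [-0.0132  0.0089]
48.7417
a 0.1761
b 0.1758
c 0.1692
51.0417
```

View pics/end.png

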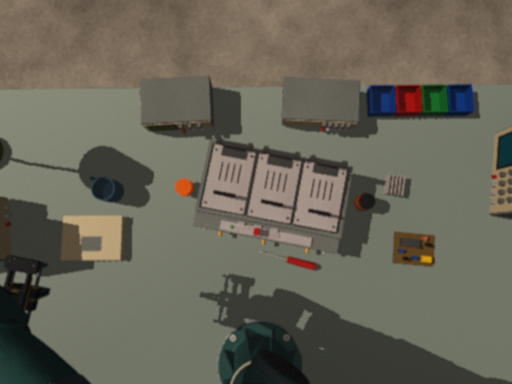

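The final view shows the knob at (257,231) against its left stop, all three lids shut with c latched low, the other objects where they were, and the arm clear.

```bash
python3 -c "
from h import *
print(job.hand_in())"
```

```text
the job is handed in; nothing more can be done
None
```

The right-hand lid (c) was the loose one; I pressed it until it caught, it held at 5.4 N on the second tug (about 8 mm of stretch), the lock bar is fully left and released, and the job is handed in (51 s on the clock). To confirm the left stop was the true end, I once slid the bar back to its right end and then left again.

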